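# Restock the cheese display row

### The job

Restock the cheese display: see which kind of wax-coated cheese wheel is waiting on the white mat, and slide it along the counter, without lifting it, into the rack's row that shows the same colour, right up against the wheel already there. Leave it lying flat in its row, and leave the other cheeses, the jar and the knife where they are.

Things in the scene. Friction and masses are not known exactly. Their poses are not given: they have to be found in the camera images.
- rack: fixed light-wood floorless display rack; wheels slide on the counter. Origin: its centre, on the counter. Rows run along its y, centred at its x = -95, 0, 95 mm; rails between them 5 thick, 12 high (clear width 90) run from y = -82 (open end, facing world -y, turned up to 0.25 rad) to a 45 mm high back wall at y = 85. Each row holds one wheel at its back, with room for one more in front
- shown_red: wax-coated cheese wheel, red all over with a cream paper disc (38 mm) on top; a flat cylinder 76 mm in diameter and 40 mm high (edges rounded), about 0.2 kg; origin at the centre of its underside. It stands at the back end of one of the rack's rows, its centre about 44 mm from the rack's origin along the rack's +y; which row varies.
- shown_yellow: wax-coated cheese wheel, yellow all over with a cream paper disc (38 mm) on top; a flat cylinder 76 mm in diameter and 40 mm high (edges rounded), about 0.2 kg; origin at the centre of its underside. It stands at the back end of one of the rack's rows, its centre about 44 mm from the rack's origin along the rack's +y; which row varies.
- shown_black: wax-coated cheese wheel, black all over with a cream paper disc (38 mm) on top; a flat cylinder 76 mm in diameter and 40 mm high (edges rounded), about 0.2 kg; origin at the centre of its underside. It stands at the back end of one of the rack's rows, its centre about 44 mm from the rack's origin along the rack's +y; which row varies.
- loose_red: wax-coated cheese wheel, red all over with a cream paper disc (38 mm) on top; a flat cylinder 76 mm in diameter and 40 mm high (edges rounded), about 0.2 kg; origin at the centre of its underside. Of the three loose wheels one, any of them, waits alone on the white mat; the other two stand in the spares frame.
- loose_yellow: wax-coated cheese wheel, yellow all over with a cream paper disc (38 mm) on top; a flat cylinder 76 mm in diameter and 40 mm high (edges rounded), about 0.2 kg; origin at the centre of its underside. Of the three loose wheels one, any of them, waits alone on the white mat; the other two stand in the spares frame.
- loose_black: wax-coated cheese wheel, black all over with a cream paper disc (38 mm) on top; a flat cylinder 76 mm in diameter and 40 mm high (edges rounded), about 0.2 kg; origin at the centre of its underside. Of the three loose wheels one, any of them, waits alone on the white mat; the other two stand in the spares frame.
- mat: white cutting mat, 270 x 270 mm, flush with the counter (nothing to bump into), to the right of the rack; origin at its centre; the waiting wheel stands within 75 mm of it along x and along y
- spares: low dark wooden frame, 126 mm (its x) x 226 mm (its y), walls 30 mm high, fixed on the counter to the right of the mat, its long side along the mat, holding the two wheels that are not needed; origin at its centre
- jar: amber glass jar with white cap, 60 mm in diameter, 85 mm high, standing left of the rack; origin at the centre of its underside
- knife: cheese knife lying on the counter beyond the mat, 280 mm long along its x, handle 16 mm high to -x; origin at its underside, about mid-length
Things that resemble listed ones, but are neither listed nor needed, are in the scene too. What is shaped like the shown_black but blue or purple is not meant.

How it is judged (in metres and radians):
At the end, for the whole second after the job is handed in: The wheel that waited on the mat lies flat on the counter (tilt under 0.08 rad) at rest in the rack, in front of the wheel of its own colour, centres less than 86 mm apart (a gap under 10 mm); the other two loose wheels are still in the spares frame (((horizontal distance between loose_red and shown_red below 0.086 m and y of loose_red in the frame of rack below -0.015 m and height (world z) of loose_red below 0.004 m and angle between loose_red's own z axis and vertical below 0.08 rad and linear speed of loose_red below 0.01 m/s and horizontal distance between each of loose_yellow, loose_black and spares below 0.09 m) or (horizontal distance between loose_yellow and shown_yellow below 0.086 m and y of loose_yellow in the frame of rack below -0.015 m and height (world z) of loose_yellow below 0.004 m and angle between loose_yellow's own z axis and vertical below 0.08 rad and linear speed of loose_yellow below 0.01 m/s and horizontal distance between each of loose_red, loose_black and spares below 0.09 m) or (horizontal distance between loose_black and shown_black below 0.086 m and y of loose_black in the frame of rack below -0.015 m and height (world z) of loose_black below 0.004 m and angle between loose_black's own z axis and vertical below 0.08 rad and linear speed of loose_black below 0.01 m/s and horizontal distance between each of loose_red, loose_yellow and spares below 0.09 m))); the robot touches nothing.
It fails at once if a loose cheese wheel is lifted more than 20 mm off the counter (height (world z) of any of loose_red, loose_yellow, loose_black above 0.02 m).
It fails at once if a loose cheese wheel is tipped by more than 0.5 rad (angle between any of loose_red, loose_yellow, loose_black's own z axis and vertical above 0.5 rad).
It fails at once if a displayed wheel is shoved more than 25 mm from its place (distance of any of shown_red, shown_yellow, shown_black from where it was at the start of the episode above 0.025 m).
It fails at once if the knife or the jar is moved more than 30 mm (distance of any of knife, jar from where it was at the start of the episode above 0.03 m).
It also fails if it takes over 42 s, if anything falls off the work surface, if the arm or the gripper's body presses on something with over 40 N, if the wrist force passes 120 N, or if a joint passes its speed limit or range.

### The arm

A 6-joint arm with a two-finger parallel gripper is mounted at the origin on the work surface. World frame = base frame: x ahead of the robot, y to its left, z up, the work surface at z = 0. Lengths are in m, angles in degrees, forces in N, time in s.
With the tool pointing down it reaches from about 0.375 to 0.9 m from the base axis. Payload 3.1 kg.
Tool frame: the origin (TCP) lies on the centre line of the jaws, within the pads' length; the fingertips stand 19 mm ahead of it and the grasp point (between the pads) is the TCP; z points along the fingers, y is the direction in which the jaws open and shut (so a half turn about z gives the same grasp; the last joint's range is limited). The gripper opens to 87 mm and grips with 3 to 60 N. Pads are 19 mm wide; open, the fingers measure 117 mm over their backs; the gripper's body (75 mm by 190 mm) begins 51 mm behind the grasp point.
Start: joints at [-78.065, 30.224, 82.088, -0, 67.689, -10.227], TCP at [0.236, -0.579, 0.242] pointing down, gripper open.
Joint ranges: [-176.69, 176.69], [-43.24, 126.21], [12.49, 139.97], [-82, 262], [0, 151.66], [-163.58, 163.58]. Speed limits (degrees/s): [159.86, 159.86, 180, 180, 180, 180].

### API

Orientations are given as a 3x3 rotation matrix whose columns are the frame's x, y, z axes.
In Python, from rig import bot gives the robot as it stands.
- The arm moves only by the tool carry_out, never from a script. Its argument "targets" is a list of rows, each a list of 6 numbers: the shift along the tool's x, y, z each as a share of 200 mm, from -1 to 1, then the turn, a rotation vector about the tool's x, y, z each as a share of pi/2 rad, from -1 to 1. In form: [[dx, dy, dz, ax, ay, az], ...]. A call has 1 to 20 rows; each row is the pose to reach, as a shift and turn from the pose measured when the call began, along the tool's axes at that moment; what a row does not reach only later rows make up. A row lasts 1/8 s, in which the tool goes at most 62.5 mm and 10.7 degrees, less where a joint would pass 70% of its speed; a pose out of reach is approached as far as the arm can. A call with a number of a shift or a turn outside -1 to 1 is refused whole. A call with a gripper value outside its range is refused whole. "jaw" is the gripper's target within -1 to 1 (fully open at 1, half-way at 0, shut at -1), set as the call begins (left out, the last holds). The fingers move at their own pace and stop on an object; the grip force is fixed at half the most. Time passes only in rows, so rows that repeat a pose let the fingers close. It gives the time, the measured TCP pose, the force and the opening at its end, in the units of the state.
- bot.read_state(): the state, without advancing time (a new reading comes with each control period).
- bot.capture(name): name is "side" or "top"; returns the picture (400x640x3 uint8, blue, green, red); there is no depth.
- bot.camera_info(name): a dict with "camera_matrix" (3x3 intrinsics, pixels), "view" (4x4, takes a point from world to camera coordinates). Camera axes: x right, y down, z forward; pixel columns grow to the right and rows downward; lengths in m; the calibration is good to about 2 mm. A picture is of the moment at which its call begins. camera_info takes no time and is no camera call.
- bot.hand_in(): hands the job in, once; it reports no verdict.
The state is a dict: "time_s": time; "joint_positions": joint angles; "qvel": joint speeds; "tau": joint torques, N m; "position": TCP position; "tcp_rot": TCP orientation; "force": force on the tool from outside, world axes, zero at the start; "moment": the same for the moment, N m; "opening": opening from 0.0 (shut) to 1.0 (fully open).
Only numpy, scipy, OpenCV 4.12 (cv2) and the standard library are available. Lean on these libraries where they do the work, as an engineer would, in place of code of your own. Each camera call takes 0.05 s, during which the arm holds its last target.

## Working session

There is one attempt and no reset: what is moved stays moved. The work goes in short steps, Python scripts to look and compute and a tool call to move; the robot and the scene stay as the last step left them, time stands still between calls to the robot, and variables do not carry over. Pictures are saved under pics/ and viewed, and the job is handed in when it is done.

Besides the shell and the picture viewer there is one more tool, called as name([rows], argument=value, ...), one row to a line, values as JSON. carry_out: Moves the arm, as the interface text tells. Shift numbers are shares of 200 mm and turn numbers shares of pi/2 rad, none past 1 either way. Its arguments: {"type":"object","properties":{"targets":{"type":"array"},"jaw":{"type":"number"}},"required":["targets"]}

```bash
ls; mkdir -p pics; python3 - <<'E'
from rig import bot
import cv2,numpy as np
s=bot.read_state(); print(s)
for n in("side","top"):
    cv2.imwrite(f"pics/{n}0.png",bot.capture(n)); print(n,bot.camera_info(n))
E
```

```text
pics
{'time_s': 0.0, 'joint_positions': array([-7.80651190e+01,  3.02794179e+01,  8.21569614e+01, -6.34444282e-05,
        6.76892215e+01, -1.02285917e+01]), 'qvel': array([-0.07774425, -0.03428884, -0.04878526, -0.02503923,  0.0511223 ,
        0.02858417]), 'tau': array([ 1.68197294e-03, -4.40033305e+01, -1.76592529e+01,  6.33549714e-02,
        5.82508184e-02, -1.59969100e-04]), 'position': array([ 0.2356487 , -0.57811956,  0.24056356]), 'tcp_rot': array([[ 9.26111208e-01,  3.77250348e-01, -4.54338045e-04],
       [ 3.77250421e-01, -9.26108806e-01,  2.14454856e-03],
       [ 3.88265225e-04, -2.15748967e-03, -9.99997597e-01]]), 'force': array([ 0.66921418,  0.05267702, -0.38310521]), 'moment': array([ 0.02802344, -0.03227653,  0.0192019 ]), 'opening': 1.0010337004787508}
side {'camera_matrix': array([[433.42997972,   0.        , 318.30000408],
       [  0.        , 433.42997972, 194.58378291],
       [  0.        ,   0.        ,   1.        ]]), 'view': array([[-0.98749688, -0.15649109,  0.01898549,  0.62550928],
       [-0.10126443,  0.53743367, -0.83720401,  0.1091813 ],
       [ 0.12081153, -0.82865891, -0.54656106,  1.10044123],
       [ 0.        ,  0.        ,  0.        ,  1.        ]])}
top {'camera_matrix': array([[473.72352532,   0.        , 316.29444214],
       [  0.        , 473.72352532, 195.17753004],
       [  0.        ,   0.        ,   1.        ]]), 'view': array([[-0.01982893, -0.99972028,  0.01289118, -0.04531162],
       [-0.99115376,  0.01796339, -0.13149731,  0.65715715],
       [ 0.13122896, -0.0153846 , -0.9912327 ,  1.43660301],
       [ 0.        ,  0.        ,  0.        ,  1.        ]])}
```

View pics/side0.png

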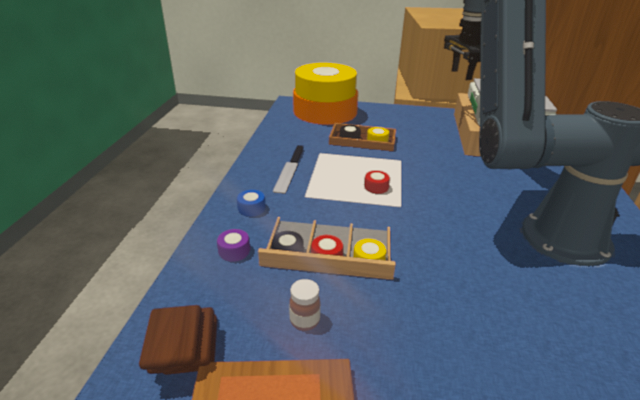

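View pics/top0.png

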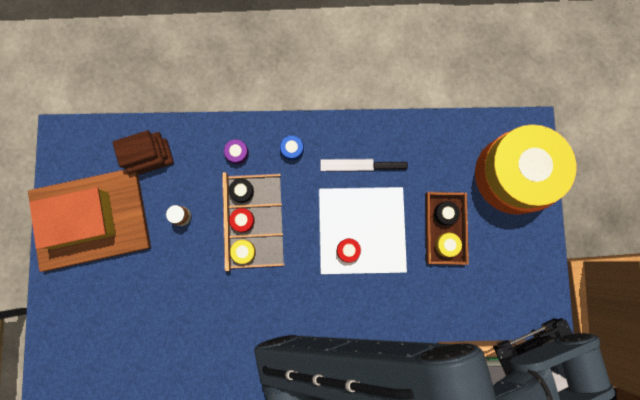

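The red wheel waits on the mat (top view 348,250). Its match is the red wheel in the rack's middle row (241,220). The black and yellow loose wheels are in the spares frame (448,213 and 450,245). The blue (291,147) and purple (235,151) wheels are distractors. Next I'll measure and check an enlarged crop.

```bash
cat > h.py <<'E'
from rig import bot
import cv2,numpy as np
def ray(n,uv,z):
    c=bot.camera_info(n);K=c["camera_matrix"];V=np.array(c["view"]);R=V[:3,:3];t=V[:3,3]
    o=-R.T@t;d=R.T@np.linalg.inv(K)@np.array([uv[0],uv[1],1.]);return o+d*(z-o[2])/d[2]
def blobs(im,lo,hi,amin=30):
    hsv=cv2.cvtColor(im,cv2.COLOR_BGR2HSV);m=cv2.inRange(hsv,lo,hi)
    if lo[0]==0 and hi[0]<=8: m|=cv2.inRange(hsv,(172,lo[1],lo[2]),(180,hi[1],hi[2]))
    n,l,s,c=cv2.connectedComponentsWithStats(m)
    return [(c[i],s[i]) for i in range(1,n) if s[i][4]>=amin],m
def reds(n,im):
    # red region incl. hull -> cream disc centre inside
    out=[]
    hs,m=blobs(im,(0,150,70),(7,255,255))
    for c,s in hs:
        x,y,w,h,a=s
        if not(15<w<45 and 10<h<45):continue
        x0,y0=x,y;sub=cv2.cvtColor(im[y:y+h,x:x+w],cv2.COLOR_BGR2HSV)
        mm=((sub[...,1]<110)&(sub[...,2]>140)).astype(np.uint8)
        k,l,st,ce=cv2.connectedComponentsWithStats(mm)
        if k<2:continue
        i=1+np.argmax(st[1:,4]);p=ce[i]+[x0,y0]
        out.append((p.round(1),st[i][4],ray(n,p,.04).round(4),(x,y,w,h)))
    return out
E
python3 - <<'E'
from h import *
for n in("side","top"):
    im=cv2.imread(f"pics/{n}0.png")
    for r in reds(n,im):print(n,*r)
im=cv2.imread("pics/top0.png")
cv2.imwrite("pics/crop0.png",cv2.resize(im[160:290,210:420],None,fx=3.8,fy=3.8,interpolation=cv2.INTER_CUBIC))
E
```

```text
side [377.  175.8] 78 [ 0.485  -0.1511  0.04  ] (np.int32(365), np.int32(171), np.int32(24), np.int32(22))
side [327.  243.8] 157 [0.5852 0.1805 0.04  ] (np.int32(311), np.int32(235), np.int32(32), np.int32(20))
top [240.6 219.2] 124 [0.5856 0.1787 0.04  ] (np.int32(229), np.int32(208), np.int32(25), np.int32(24))
top [348.6 249.8] 125 [ 0.4848 -0.1543  0.04  ] (np.int32(337), np.int32(239), np.int32(23), np.int32(23))
```

View pics/crop0.png

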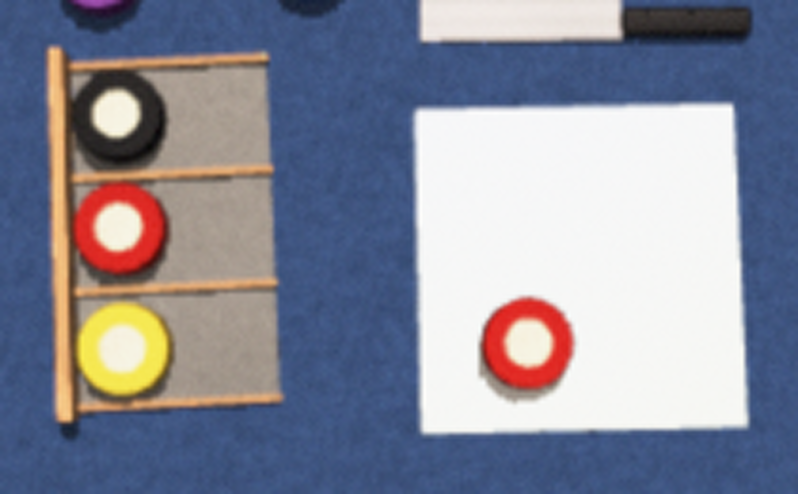

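The crop confirms a red wheel alone on the mat and a red wheel in the middle row. Next I'll work out the row axis from the rail ends.

```bash
python3 - <<'E'
from h import *
f=[(268,57),(272,170),(278,283),(282,398)]
b=[(72,67),(74,179),(76,293),(78,407)]
P=lambda q:ray("top",(q[0]/3.8+210-.4,q[1]/3.8+160-.4),.012)
F=[P(q) for q in f];B=[P(q) for q in b]
for a,c in zip(F,B):
    d=c-a;print(a.round(4),c.round(4),np.hypot(*d[:2]).round(4),"axis angle deg",np.degrees(np.arctan2(d[1],d[0])).round(2))
d=F[0]-F[3];print("across",np.degrees(np.arctan2(d[1],d[0])),np.linalg.norm(d))
m=(F[1]+F[2])/2;n=(B[1]+B[2])/2;print("mid row front",m,"back",n)
E
```

```text
[0.729  0.0564 0.012 ] [0.7234 0.2214 0.012 ] 0.1651 axis angle deg 91.96
[0.633 0.054 0.012] [0.6285 0.2193 0.012 ] 0.1654 axis angle deg 91.57
[0.5385 0.05   0.012 ] [0.5335 0.2173 0.012 ] 0.1673 axis angle deg 91.73
[0.444  0.0477 0.012 ] [0.44   0.2152 0.012 ] 0.1676 axis angle deg 91.36
across 1.752681172650569 0.28520929229218644
mid row front [0.58576776 0.05199916 0.012     ] back [0.58097413 0.21828809 0.012     ]
```

```bash
cat >> h.py <<'E'
from scipy.spatial.transform import Rotation as Ro
def plan(p,ang=1.7):
    s=bot.read_state();R=s["tcp_rot"];a=np.radians(ang)
    y=np.array([np.cos(a),np.sin(a),0]);z=np.array([0,0,-1.]);T=np.c_[np.cross(y,z),y,z]
    d=R.T@(np.array(p)-s["position"])/.2;r=Ro.from_matrix(R.T@T).as_rotvec()/(np.pi/2)
    print("t",round(s["time_s"],2),"pos",s["position"].round(4),"F",s["force"].round(1),"op",round(s["opening"],3),"j6",s["joint_positions"][5].round(1))
    print("shift",d.round(3),"turn",r.round(3))
E
python3 -c "
from h import *
plan((.485,-.153,.14))"
```

```text
t 0.1 pos [ 0.2356 -0.5782  0.2407] F [ 0.8 -0.1  0.2] op 1.0 j6 -10.2
shift [ 1.956 -1.498  0.507] turn [-0.001 -0.001 -0.773]
```

carry_out([
  [0.15,-0.12,0,0,0,-0.06],
  [0.32,-0.25,0,0,0,-0.12],
  [0.5,-0.38,0,0,0,-0.2],
  [0.66,-0.5,0,0,0,-0.27],
  [0.82,-0.63,0,0,0,-0.33],
  [0.94,-0.72,0,0,0,-0.38],
  [0.98,-0.75,0,0,0,-0.39],
  [0.98,-0.75,0,0,0,-0.39],
], jaw=1)

```text
time_s: 1.1
position: [0.3607, -0.3654, 0.241]
tcp_rot: [[0.541, 0.841, -0.001], [0.841, -0.541, 0.001], [0.001, -0.001, -1.0]]
force: [-0.3, -0.1, 0.0]
opening: 0.997
```

```bash
python3 -c "
from h import *
plan((.485,-.153,.14))"
```

```text
t 1.1 pos [ 0.3607 -0.3654  0.241 ] F [-0.3 -0.1  0. ] op 0.997 j6 -25.1
shift [ 1.229 -0.051  0.506] turn [-0.001 -0.001 -0.383]
```

carry_out([
  [0.15,0,0.05,0,0,-0.05],
  [0.33,-0.01,0.12,0,0,-0.12],
  [0.52,-0.02,0.2,0,0,-0.2],
  [0.7,-0.03,0.25,0,0,-0.28],
  [0.85,-0.04,0.3,0,0,-0.34],
  [0.96,-0.04,0.3,0,0,-0.38],
  [1.0,-0.04,0.3,0,0,-0.383],
  [1.0,-0.04,0.3,0,0,-0.383],
])

```text
time_s: 2.1
position: [0.4623, -0.1937, 0.1812]
tcp_rot: [[-0.029, 1.0, -0.0], [1.0, 0.029, 0.001], [0.001, -0.0, -1.0]]
force: [-0.5, -0.0, -0.3]
opening: 1.0
```

```bash
python3 -c "
from h import *
plan((.485,-.153,.09))"
```

```text
t 2.1 pos [ 0.4623 -0.1937  0.1812] F [-0.5 -0.  -0.3] op 1.0 j6 -37.2
shift [0.2   0.12  0.456] turn [-0. -0. -0.]
```

carry_out([
  [0.07,0.04,0.12,0,0,0],
  [0.15,0.09,0.26,0,0,0],
  [0.2,0.12,0.4,0,0,0],
  [0.2,0.12,0.456,0,0,0],
  [0.2,0.12,0.456,0,0,0],
  [0.2,0.12,0.456,0,0,0],
])

```text
time_s: 2.85
position: [0.4855, -0.1541, 0.0909]
tcp_rot: [[-0.028, 1.0, 0.001], [1.0, 0.028, -0.0], [-0.0, 0.001, -1.0]]
force: [0.2, 0.0, -0.9]
opening: 1.002
```

```bash
python3 -c "
from h import *
plan((.485,-.153,.037))
im=bot.capture('side');cv2.imwrite('pics/side1.png',cv2.resize(im[90:260,250:450],None,fx=3,fy=3,interpolation=cv2.INTER_CUBIC))
c=bot.camera_info('side')
"
```

```text
t 2.85 pos [ 0.4855 -0.1541  0.0909] F [ 0.2  0.  -0.9] op 1.002 j6 -31.8
shift [ 0.006 -0.003  0.269] turn [ 0.001  0.    -0.001]
```

View pics/side1.png

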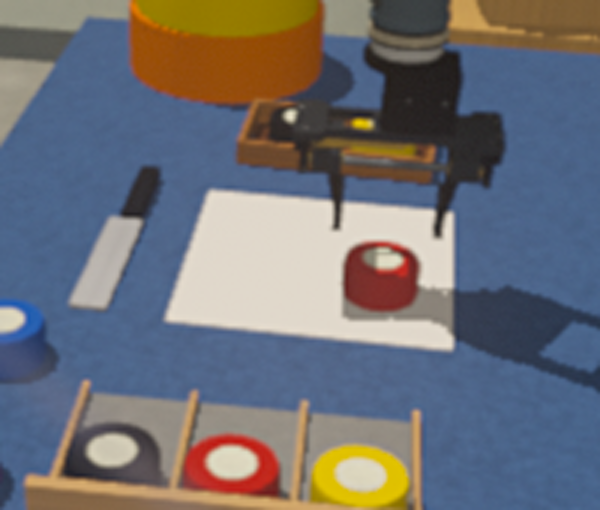

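The open fingers (crop columns about 337 and 438) straddle the wheel (345 to 418). I'll descend slowly.

carry_out([
  [0,0,0.05,0,0,0],
  [0,0,0.11,0,0,0],
  [0,0,0.16,0,0,0],
  [0,0,0.21,0,0,0],
  [0,0,0.25,0,0,0],
  [0,0,0.27,0,0,0],
  [0,0,0.27,0,0,0],
  [0,0,0.27,0,0,0],
])

```text
time_s: 3.9
position: [0.4858, -0.1541, 0.0372]
tcp_rot: [[-0.028, 1.0, 0.002], [1.0, 0.028, -0.001], [-0.001, 0.002, -1.0]]
force: [-0.4, 0.7, -0.2]
opening: 0.999
```

carry_out([
  [0,0,0,0,0,0],
  [0,0,0,0,0,0],
  [0,0,0,0,0,0],
  [0,0,0,0,0,0],
  [0,0,0,0,0,0],
  [0,0,0,0,0,0],
], jaw=-0.2)

```text
time_s: 4.65
position: [0.4862, -0.1543, 0.0375]
tcp_rot: [[-0.028, 1.0, 0.003], [1.0, 0.028, -0.001], [-0.001, 0.003, -1.0]]
force: [0.0, -0.1, 5.2]
opening: 0.863
```

```bash
python3 -c "
from h import *
plan((.5835,.02,.037))
im=bot.capture('side');cv2.imwrite('pics/side2.png',cv2.resize(im[90:260,250:450],None,fx=3,fy=3,interpolation=cv2.INTER_CUBIC))
"
```

```text
t 4.65 pos [ 0.4862 -0.1543  0.0375] F [ 0.  -0.1  5.2] op 0.863 j6 -31.8
shift [0.857 0.511 0.003] turn [ 0.002  0.001 -0.001]
```

View pics/side2.png

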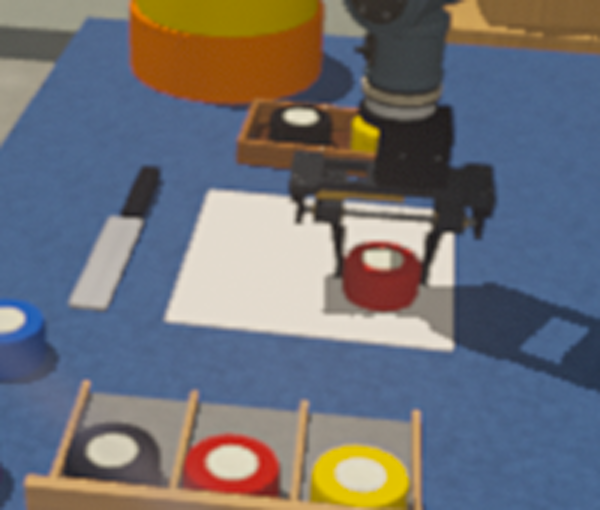

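Gripped: opening 0.863 is about 75 mm. Now I'll slide it to just in front of the middle row.

carry_out([
  [0.03,0.02,0,0,0,0],
  [0.09,0.06,0,0,0,0],
  [0.17,0.12,0,0,0,0],
  [0.25,0.175,0,0,0,0],
  [0.33,0.23,0,0,0,0],
  [0.41,0.285,0,0,0,0],
  [0.49,0.34,0,0,0,0],
  [0.57,0.4,0,0,0,0],
  [0.65,0.455,0,0,0,0],
  [0.71,0.5,0,0,0,0],
  [0.75,0.525,0,0,0,0],
  [0.757,0.53,0,0,0,0],
  [0.757,0.53,0,0,0,0],
  [0.757,0.53,0,0,0,0],
])

```text
time_s: 6.45
position: [0.5881, 0.0005, 0.0375]
tcp_rot: [[-0.026, 1.0, 0.004], [1.0, 0.026, 0.0], [0.0, 0.004, -1.0]]
force: [0.5, 2.7, 2.1]
opening: 0.86
```

```bash
python3 -c "
from h import *
plan((.5845,.0985,.037))
for n,b in (('side',(170,300,240,440)),('top',(160,290,210,420))):
    im=bot.capture(n);cv2.imwrite(f'pics/{n}3.png',cv2.resize(im[b[0]:b[1],b[2]:b[3]],None,fx=3.8,fy=3.8,interpolation=cv2.INTER_CUBIC))
    for r in reds(n,im):print(n,*r)
"
```

```text
t 6.45 pos [5.881e-01 5.000e-04 3.750e-02] F [0.5 2.7 2.1] op 0.86 j6 -12.4
shift [ 0.49  -0.005  0.003] turn [ 0.002 -0.    -0.002]
side [334.2 201.3] 73 [0.5909 0.0037 0.04  ] (np.int32(322), np.int32(195), np.int32(28), np.int32(27))
side [327.  243.8] 157 [0.5852 0.1805 0.04  ] (np.int32(311), np.int32(235), np.int32(32), np.int32(20))
top [240.6 219.3] 125 [0.5854 0.1787 0.04  ] (np.int32(229), np.int32(208), np.int32(25), np.int32(24))
```

View pics/side3.png

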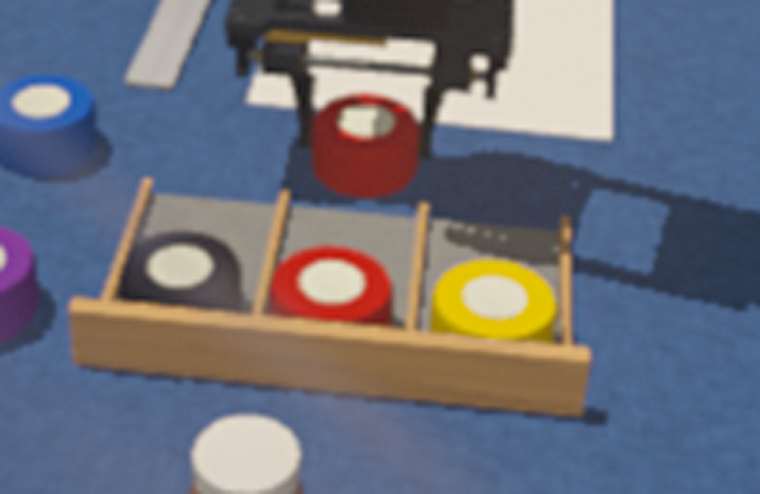

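View pics/top3.png

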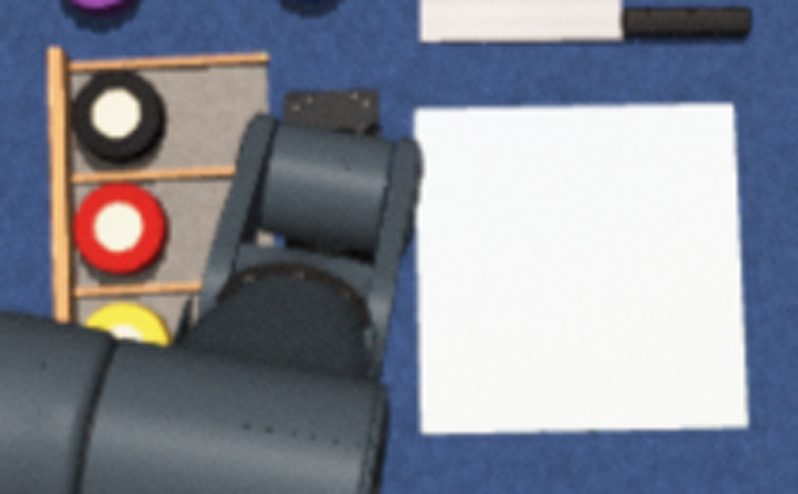

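carry_out([
  [0.02,0,0,0,0,0],
  [0.06,0,0,0,0,0],
  [0.1,0,0,0,0,0],
  [0.14,0,0,0,0,0],
  [0.18,0,0,0,0,0],
  [0.22,-0.005,0,0,0,0],
  [0.26,-0.005,0,0,0,0],
  [0.3,-0.005,0,0,0,0],
  [0.34,-0.005,0,0,0,0],
  [0.38,-0.005,0,0,0,0],
  [0.42,-0.005,0,0,0,0],
  [0.45,-0.005,0,0,0,0],
  [0.47,-0.005,0,0,0,0],
  [0.47,-0.005,0,0,0,0],
])

```text
time_s: 8.3
position: [0.5845, 0.0952, 0.0375]
tcp_rot: [[-0.026, 1.0, 0.004], [1.0, 0.026, 0.001], [0.001, 0.004, -1.0]]
force: [-0.0, 0.7, 3.1]
opening: 0.863
```

```bash
python3 -c "
from h import *
plan((.5845,.103,.037))
n='side';b=(170,300,240,440)
im=bot.capture(n);cv2.imwrite(f'pics/{n}4.png',cv2.resize(im[b[0]:b[1],b[2]:b[3]],None,fx=3.8,fy=3.8,interpolation=cv2.INTER_CUBIC))
for r in reds(n,im):print(n,*r)
"
```

```text
t 8.3 pos [0.5845 0.0952 0.0375] F [-0.   0.7  3.1] op 0.863 j6 -3.2
shift [0.039 0.001 0.003] turn [ 0.002 -0.001 -0.002]
side [327.  243.8] 157 [0.5852 0.1805 0.04  ] (np.int32(311), np.int32(215), np.int32(37), np.int32(40))
```

View pics/side4.png

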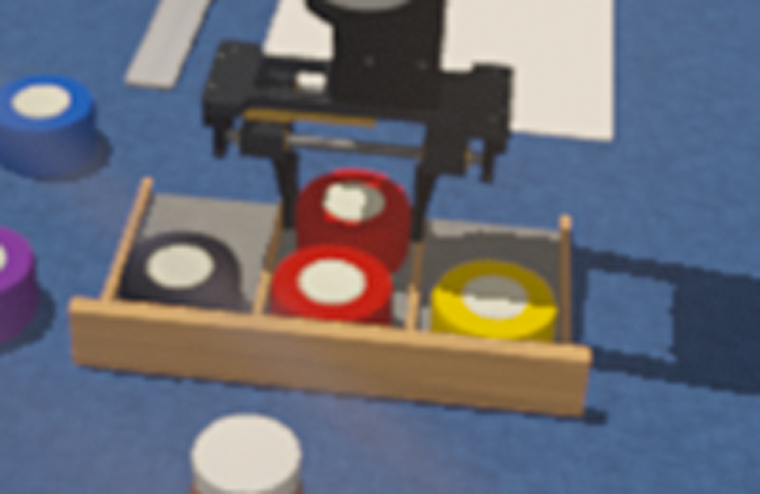

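The wheel is inside the row, with the fingers clear above the rails and no side force. I'll close the remaining gap in small steps.

carry_out([
  [0.005,0,0,0,0,0],
  [0.01,0,0,0,0,0],
  [0.015,0,0,0,0,0],
  [0.02,0,0,0,0,0],
  [0.025,0,0,0,0,0],
  [0.03,0,0,0,0,0],
  [0.035,0,0,0,0,0],
  [0.035,0,0,0,0,0],
])

```text
time_s: 9.35
position: [0.5843, 0.1023, 0.0375]
tcp_rot: [[-0.026, 1.0, 0.003], [1.0, 0.026, 0.001], [0.001, 0.004, -1.0]]
force: [-1.7, -2.2, 2.5]
opening: 0.862
```

```bash
python3 -c "
from h import *
plan((.5845,.1045,.037))
"
```

```text
t 9.35 pos [0.5843 0.1023 0.0375] F [-1.7 -2.2  2.5] op 0.862 j6 -2.5
shift [0.011 0.001 0.003] turn [ 0.002 -0.001 -0.002]
```

carry_out([
  [0.004,0,0,0,0,0],
  [0.008,0,0,0,0,0],
  [0.01,0,0,0,0,0],
  [0.01,0,0,0,0,0],
])

```text
time_s: 9.85
position: [0.5843, 0.1042, 0.0375]
tcp_rot: [[-0.026, 1.0, 0.003], [1.0, 0.026, 0.001], [0.001, 0.003, -1.0]]
force: [-0.2, -4.7, 3.0]
opening: 0.863
```

```bash
python3 -c "
from h import *
plan((.5845,.1045,.037))
n='side';b=(170,300,240,440)
im=bot.capture(n);cv2.imwrite(f'pics/{n}5.png',cv2.resize(im[b[0]:b[1],b[2]:b[3]],None,fx=3.8,fy=3.8,interpolation=cv2.INTER_CUBIC))
for r in reds(n,im):print(n,*r)
"
```

```text
t 9.85 pos [0.5843 0.1042 0.0375] F [-0.2 -4.7  3. ] op 0.863 j6 -2.3
shift [0.001 0.001 0.003] turn [ 0.002 -0.001 -0.002]
side [326.9 244. ] 157 [0.5855 0.1815 0.04  ] (np.int32(311), np.int32(217), np.int32(37), np.int32(38))
```

View pics/side5.png

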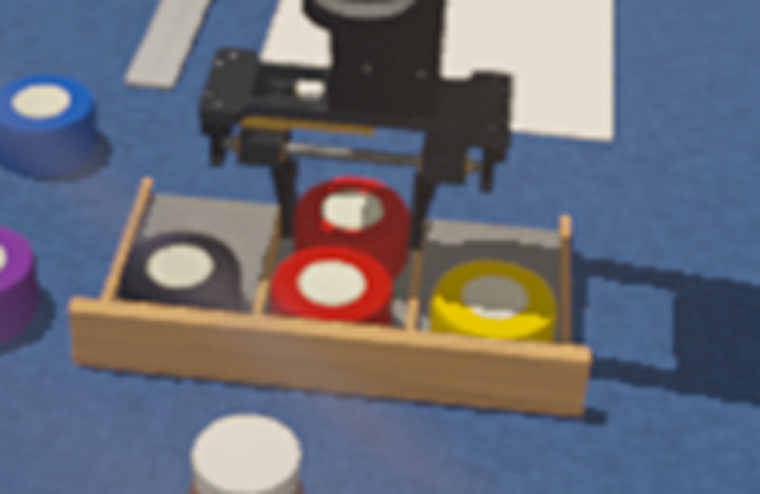

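Contact is confirmed: a 4.7 N push-back, and the shown wheel nudged about 1 mm. I'll release and rise.

carry_out([
  [0,0,0,0,0,0],
  [0,0,0,0,0,0],
  [0,0,0,0,0,0],
  [0,0,0,0,0,0],
  [0,0,0,0,0,0],
  [0,0,0,0,0,0],
], jaw=1)

```text
time_s: 10.65
position: [0.5842, 0.1043, 0.0375]
tcp_rot: [[-0.026, 1.0, 0.003], [1.0, 0.026, 0.001], [0.001, 0.003, -1.0]]
force: [-0.2, -0.7, -0.3]
opening: 0.997
```

carry_out([
  [0,0,-0.03,0,0,0],
  [0,0,-0.08,0,0,0],
  [0,0,-0.16,0,0,0],
  [0,0,-0.3,0,0,0],
  [0,0,-0.45,0,0,0],
  [0,0,-0.6,0,0,0],
  [-0.15,0,-0.7,0,0,0],
  [-0.35,0,-0.75,0,0,0],
  [-0.55,0,-0.75,0,0,0],
  [-0.75,0,-0.75,0,0,0],
  [-0.9,0,-0.75,0,0,0],
  [-1,0,-0.75,0,0,0],
  [-1,0,-0.75,0,0,0],
])

```text
time_s: 12.28
position: [0.5891, -0.0969, 0.188]
tcp_rot: [[-0.024, 1.0, 0.005], [1.0, 0.024, 0.001], [0.001, 0.005, -1.0]]
force: [0.5, -0.1, -0.7]
opening: 0.996
```

carry_out([
  [-0.1,-0.05,0,0,0,0],
  [-0.3,-0.12,0,0,0,0],
  [-0.5,-0.2,0,0,0,0],
  [-0.7,-0.25,0,0,0,0],
  [-0.8,-0.3,0,0,0,0],
  [-0.8,-0.3,0,0,0,0],
  [-0.8,-0.3,0,0,0,0],
])

```text
time_s: 13.15
position: [0.5333, -0.2565, 0.1876]
tcp_rot: [[-0.025, 1.0, 0.004], [1.0, 0.025, 0.002], [0.002, 0.004, -1.0]]
force: [-0.4, 1.2, 0.4]
opening: 1.0
```

```bash
python3 -c "
from h import *
plan((.5845,.1045,.037))
for n,b in (('side',(110,290,240,440)),('top',(160,290,210,420))):
    im=bot.capture(n);cv2.imwrite(f'pics/{n}6.png',cv2.resize(im[b[0]:b[1],b[2]:b[3]],None,fx=3.3,fy=3.3,interpolation=cv2.INTER_CUBIC))
    cv2.imwrite(f'pics/{n}6full.png',im)
    for r in reds(n,im):print(n,*r)
"
```

```text
t 13.15 pos [ 0.5333 -0.2565  0.1876] F [-0.4  1.2  0.4] op 1.0 j6 -38.2
shift [1.797 0.298 0.758] turn [ 0.003 -0.001 -0.003]
side [326.9 244. ] 157 [0.5855 0.1815 0.04  ] (np.int32(311), np.int32(217), np.int32(36), np.int32(38))
```

View pics/side6.png

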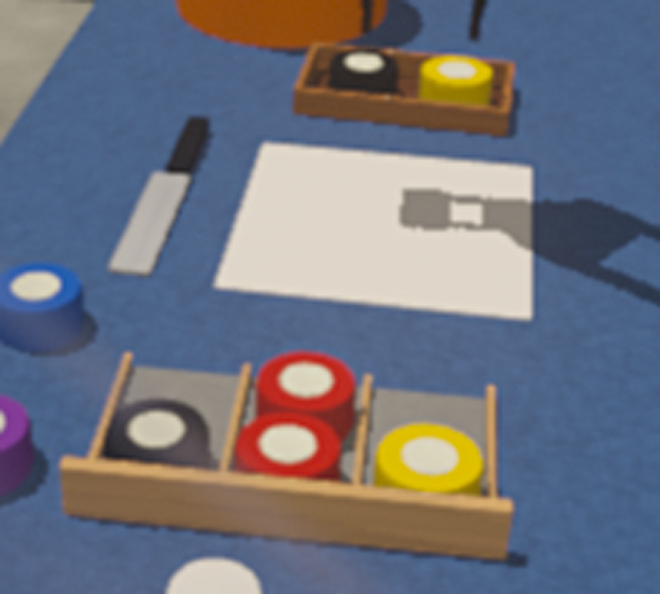

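View pics/top6full.png

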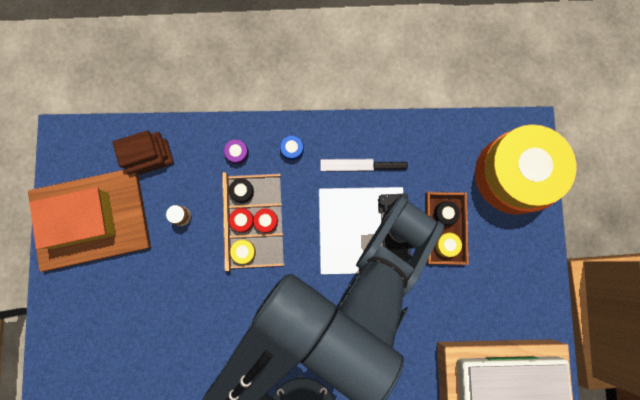

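The top view shows both red wheels flat and touching in the middle row (241,220 and 265,220). Black and yellow are still in the spares frame, and the knife and jar haven't moved. I'll measure the centre distance before handing in.

```bash
python3 - <<'E'
from h import *
for n,rois in (("top",((230,208,252,232),(254,208,277,232))),("side",((312,235,343,254),(316,216,348,236)))):
    im=cv2.imread(f"pics/{n}6full.png");P=[]
    for x,y,X,Y in rois:
        sub=cv2.cvtColor(im[y:Y,x:X],cv2.COLOR_BGR2HSV)
        m=((sub[...,1]<110)&(sub[...,2]>140)).astype(np.uint8)
        k,l,st,ce=cv2.connectedComponentsWithStats(m);i=1+np.argmax(st[1:,4])
        P.append(ray(n,ce[i]+[x,y],.04));print(n,ce[i]+[x,y],st[i][4],P[-1].round(4))
    print("dist",np.linalg.norm(P[0]-P[1]).round(4))
bot.hand_in(); print(bot.read_state()["time_s"])
E
```

```text
top [240.34677419 219.29032258] 124 [0.5854 0.1795 0.04  ]
top [264.6097561  219.77235772] 123 [0.5825 0.1043 0.04  ]
dist 0.0753
side [326.85350318 244.03821656] 157 [0.5855 0.1815 0.04  ]
side [332.45038168 224.58015267] 131 [0.5824 0.1056 0.04  ]
dist 0.076
the job is handed in; nothing more can be done
the job is handed in; nothing more can be done
```

The red wheel that waited on the mat is now in the rack's middle row, right up against the red wheel already there, and the job is handed in. I gripped it, slid it along the counter without lifting it, released it and moved the arm clear. It took about 13 of the 42 s.

- **Gap:** the two centres measured 75.3 mm apart in the top view and 76.0 mm in the side view, so the wheels are touching (limit 86 mm).
- **Position:** the wheel's centre is about 30 mm in front of the rack's centre (at least 15 mm was needed), and it looks flat in both views.
- **Displayed red wheel:** it was nudged about 1 mm at contact, against a limit of 25 mm.
- **Everything else:** the black and yellow loose wheels are still in the spares frame. By eye, the jar, the knife and the other displayed wheels are where they were.
- **Arm:** it was well clear of everything at hand-in, with only sensor noise on the force reading.

No check failed. The two cameras disagreed by at most 3 mm on positions.

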